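Take the ring gauge out of park and hold its arm at the set size

ROBOT

A 6-joint arm with a two-finger parallel gripper is mounted at the origin on the work surface. World frame = base frame: x ahead of the robot, y to its left, z up, the work surface at z = 0. Lengths are in mm, angles in rad, forces in N, time in s.
With the tool pointing down it reaches from about 350 to 975 mm from the base axis. Payload 7.1 kg.
Tool frame: the origin (TCP) lies midway between the tips of the shut fingers; the grasp point (between the pads) lies 19 mm behind it (ctrl.grip_depth is the distance from the TCP to the grasp point, in mm); z points along the fingers, y is the line along which they close (so a half turn about z gives the same grasp; the last joint's range is limited). The gripper opens to 88 mm and grips with 3 to 60 N. Pads are 20 mm wide; open, the fingers measure 115 mm over their backs; the gripper's body (75 mm by 178 mm) begins 61 mm behind the grasp point.
Start: joints at [1.218, 0.423, 1.63, -0, 1.089, -0.019], TCP at [204.74, 590.497, 222.675] pointing down, gripper open.
Joint ranges: [-3, 3], [-0.9, 2.11], [0.09, 2.58], [-1.31, 4.45], [0.11, 2.69], [-2.54, 2.54]. Speed limits (rad/s): [2.39, 2.39, 3.01, 3.14, 3.14, 3.14].

INTERFACE

Orientations are given as a rotation vector (axis times angle).
In Python, from workcell import ctrl, cams gives the robot as it stands.
- The arm moves only by the tool move_arm, never from a script. Its argument "steps" is a list of rows, each a list of 3 entries, a list of its own where there are three numbers: the shift along the tool's x, y, z in units of 25 mm (1.0 is 25 mm), then the turn about the tool's z in units of 5 degrees (1.0 is 5 degrees), then the closure, from 0 (fully open) to 1 (shut). A call has 1 to 20 rows; each row shifts and turns the commanded pose from where the row before left it, along the tool's axes as they then stand; what a row does not reach is not made up. A row lasts 1/12 s, in which the tool goes at most 41.7 mm and 7.16 degrees, less where a joint would pass 70% of its speed; a pose out of reach is approached as far as the arm can. A call is refused whole if a number of a shift passes 1 or a number of a turn 1, either way. A call with a gripper value outside its range is refused whole. The fingers move at their own pace and stop on an object; the grip force is fixed at half the most. Time passes only in rows, so rows that do not move let the fingers close. It gives the time, the measured TCP pose, the force, the opening and the grip force at its end, in the units of the state.
- ctrl.get_obs(): the state, without advancing time (a new reading comes with each control period).
- cams.get_image(name): name is "scene" or "top" or "wrist"; returns a dict with "image" (400x640x3 uint8, red, green, blue), "camera_matrix" (3x3 intrinsics, pixels), "xyz" and "rotation" of the camera in the world; the wrist camera has in their place "mount" (4x4, takes a point from camera to tool coordinates, whose origin is the TCP and whose axes are the flange's). Camera axes: x right, y down, z forward; pixel columns grow to the right and rows downward; lengths in mm; the calibration is good to about 2 mm. The wrist camera is an equidistant fisheye: a pixel r from the principal point sees the ray r / f radians off the axis. A picture is of the moment at which its call begins: read the wrist's pose just before it. There is no depth.
- ctrl.close_job(): hands the job in; it is judged then, once.
Trained networks look in the newest picture that a camera, given by its name, has taken for a name from the list of things; names that differ only in an ending like _2 or _b are one class to them, and where a whole thing is asked for, a point or a joint stands for the part that bears it (a point fixed in the world has none). Each returns a list of dicts, best first, with "p" (0 to 1); they miss things now and then, are a little off and sometimes report something else, mostly with a low value. They report only what shows in the picture. A call takes as long as a camera call.
- cams.boxes_of(camera, thing): "rect" ([centre column, centre row, width, height] in pixels, round what is visible of it).
- cams.cut_out(camera, thing): "pixels" (400x640 bool, what is visible of it) and "rect" ([centre column, centre row, width, height] in pixels, round what is visible of it).
The state is a dict: "t": time; "qpos": joint angles; "qvel": joint speeds; "joint_torque": joint torques, N m; "ee_pos": TCP position; "orientation": TCP orientation; "ft_force": force on the tool from outside, world axes, zero at the start; "moment": the same for the moment, N m; "width": finger opening in mm; "grasp_force": force on a finger pad.
Only numpy, scipy, OpenCV 4.12 (cv2) and the standard library are available. Lean on these libraries where they do the work, as an engineer would, in place of code of your own. Each camera call takes 0.05 s, during which the arm holds its last target. There are 200 camera calls.

TASK

Take the ring gauge out of park: press the selector knob on its housing down, turn it clockwise as far as it goes and let it spring back up. Then squeeze in the lock button on the gauge arm's handle, draw the spring-loaded arm out until its pointer stands level with the rider clip on the scale, and finish while still holding it there by the handle with the button squeezed in. Leave the rings and other things on the bench where they are.

Things in the scene. Friction and masses are not known exactly. Their poses are not given: they have to be found in the camera images.
- gauge_stand: bench gauge, fixed: steel base x -55..95, y -180..180 mm, 12 thick. Origin on the bench, z up; the arm draws out along its +y. Grey housing 70 x 140 mm at y -175..-35, top 92 mm above the bench; selector knob on it at x 0, y -105. Square sleeve from its +y end to y -8, then the arm's handle. Scale rail along the +x side (x 57..89, y -25..175, top z 40), marks every 10 mm, longer every 50
- selector_press (a joint): how far the selector knob is pressed down, m: 0 up, 0.007 fully down; spring 3.5 N at the top, about 8.5 N fully down. The knob turns only while it is pressed more than about 5 mm, and springs up again only in its two end positions
- selector_turn (a joint): angle of the selector knob, rad: about 0 in park, grows clockwise seen from above, 1.4 at the stop (out of park). It springs up and stays when let go past about 1.1. While it is in park the arm is blocked
- knob_grip (a point): point to grip on the selector knob, on its upright axis, 5 mm below the top of its black grip bar (132 mm above the bench when up). The bar is 44 mm long, 12 mm wide, and stands 26 mm above a disc of 42 mm diameter; the point's x axis runs along the bar, pinch across it along y. In park the bar lies along the stand's x axis
- gauge_arm (a joint): how far the telescoping arm is drawn out, m: 0 home (locked), 0.14 at the stop. A spring pulls it home with 3 N at home to 5 N fully out, so it runs back if let go
- handle: upright aluminium block on the arm's end, 36 (x) x 44 (y) x 62 mm, axes as the stand's. Origin on its centre line 82 mm above the bench; bottom 36 mm below it, top 26 above. Home: x 0, y 22 mm of the stand. Lock button on its +x face, pointer at its foot on that side. Pinch it along x from above at the origin's height: one finger on the button, the other on the plain face
- lock_button (a joint): how far the lock button is squeezed in, m: 0 out, 0.006 fully in, spring 3 to 8 N. The arm is unlocked from home only while the button is in by more than about 4 mm
- button_face (a point): centre of the black lock button's outer face: 26 (y) x 30 (z) mm, it stands 8 mm proud of the handle's +x face (2 mm when fully in) and goes in along -x. Over button and handle: 44 mm wide with the button out, 38 mm with it in
- pointer_tip (a point): end of the thin steel pointer on the handle, 4 mm wide, 53 mm to +x of the handle's centre line, 46 mm above the bench; it moves with the handle along the scale rail's edge
- rider_mark (a point): middle of the edge, towards the pointer, of the steel rider clip clamped on the scale rail: 38 (x) x 10 (y) mm, top 10 mm above the rail, with a thumb screw. Fixed; axes as the stand's. It marks the set size, 50 to 115 mm from the pointer's home; the pointer is level with it when both have the same y in the stand's frame
- ring_a: loose steel ring, 72 mm diameter, 18 mm high, lying on the bench; leave it
- ring_b: loose steel ring, 60 mm diameter, 22 mm high, lying on the bench; leave it
- wrench: loose wrench, 160 mm long, lying on the bench; leave it
- master_disc: loose steel disc, 56 mm diameter, 25 mm high; leave it
- oil_bottle: loose white bottle, 56 mm diameter, 140 mm high; leave it

How it is judged:
By the outcome, as a careful person would: the job done as asked, in the order asked, and still so for the second after the job is handed in, while the arm keeps its last pose, push and grip.
It also fails if it takes over 51 s, if anything falls off the work surface, if the arm or the gripper's body presses on something with over 40 N, if the wrist force passes 120 N, or if a joint passes its speed limit or range.

## Working session

There is one attempt and no reset: what is moved stays moved. The work goes in short steps, Python scripts to look and compute and a tool call to move; the robot and the scene stay as the last step left them, time stands still between calls to the robot, and variables do not carry over. Pictures are saved under pics/ and viewed, at most 10 in all, crops included, and the job is handed in when it is done.

Besides the shell and the picture viewer there is one more tool, called after ">>>" as a command line: name --argument value ..., lists and objects as JSON in quotes. move_arm: Moves the arm, as the interface text tells. Its arguments: {"type":"object","properties":{"steps":{"type":"array"}},"required":["steps"]}

```bash
mkdir -p pics; python3 - <<'E'
from workcell import ctrl, cams
import cv2, numpy as np
o=ctrl.get_obs(); print({k:np.round(v,3) for k,v in o.items()}, ctrl.grip_depth)
for c in ["top","scene"]:
    d=cams.get_image(c); cv2.imwrite(f"pics/{c}0.png",d["image"][:,:,::-1])
    print(c,d["camera_matrix"].tolist(),np.round(d["xyz"],1),np.round(d["rotation"],4).tolist())
    for t in ["gauge_stand","knob_grip","handle","button_face","rider_mark","pointer_tip"]:
        try: print(t,[(np.round(b["rect"],1).tolist(),round(b["p"],2)) for b in cams.boxes_of(c,t)[:2]])
        except Exception as e: print(t,e)
E
```

```text
{'t': np.float64(0.0), 'qpos': array([ 1.218,  0.424,  1.631,  0.   ,  1.089, -0.019]), 'qvel': array([-0.001,  0.001, -0.   ,  0.001,  0.001,  0.   ]), 'joint_torque': array([ 2.0000e-03, -5.4464e+01, -2.7366e+01,  6.4000e-02,  2.3000e-02,
       -0.0000e+00]), 'ee_pos': array([204.573, 589.989, 221.912]), 'orientation': array([-5.220e-01, -3.098e+00,  2.000e-03]), 'ft_force': array([-0.097,  0.596,  0.152]), 'moment': array([-0.012, -0.022,  0.016]), 'grasp_force': np.float64(0.0), 'width': np.float64(87.896)} 18.700000000000003
top [[378.69500589127585, 0.0, 317.7595331446458], [0.0, 378.69500589127585, 201.0917947813934], [0.0, 0.0, 1.0]] [ 453.7   82.5 1012.5] [-2.1612, 2.1535, -0.2199]
gauge_stand [([379.4, 206.6, 145.1, 68.0], 0.71)]
knob_grip [([428.1, 205.8, 7.1, 22.0], 0.56)]
handle [([373.6, 210.7, 23.9, 23.2], 0.74)]
button_face []
rider_mark [([333.5, 186.9, -0.2, 10.7], 0.38)]
pointer_tip [([374.1, 208.8, 18.1, 22.7], 0.93)]
scene [[463.04333162172765, 0.0, 320.19005624191345], [0.0, 463.04333162172765, 202.61534819668827], [0.0, 0.0, 1.0]] [1093.7  355.5  869.7] [-1.3843, -2.3185, 0.7747]
gauge_stand [([241.4, 195.3, 164.7, 117.4], 0.59)]
knob_grip [([195.6, 149.8, 20.7, 19.8], 0.64)]
handle [([251.2, 182.7, 25.5, 39.3], 0.59)]
button_face []
rider_mark [([268.6, 229.6, 14.2, 16.9], 0.57)]
pointer_tip [([248.4, 186.4, 26.9, 41.1], 0.93), ([456.2, 239.0, 38.5, 53.7], 0.4)]
```

```bash
python3 - <<'E'
import cv2
a=cv2.imread("pics/top0.png")[130:280,270:470]; cv2.imwrite("pics/top_c.png",cv2.resize(a,(800,600),interpolation=2))
a=cv2.imread("pics/scene0.png")[110:290,120:360]; cv2.imwrite("pics/sc_c.png",cv2.resize(a,(800,600),interpolation=2))
E
cat > h.py <<'E'
import numpy as np, cv2
from scipy.spatial.transform import Rotation as R
CAL={"top":(378.695,317.76,201.09,[453.7,82.5,1012.5],[-2.1612,2.1535,-0.2199]),
"scene":(463.043,320.19,202.615,[1093.7,355.5,869.7],[-1.3843,-2.3185,.7747])}
def pt(c,u,v,z):
    f,cx,cy,p,r=CAL[c]; d=R.from_rotvec(r).apply([(u-cx)/f,(v-cy)/f,1]); return np.array(p)+d*(z-p[2])/d[2]
E
python3 - <<'E'
from h import *
for c,l in {"top":[("knob",428.1,205.8,125),("handle",373.6,210.7,95)],"scene":[("knob",195.6,149.8,122),("handle",251.2,182.7,82),("rider",268.6,229.6,45)]}.items():
    for n,u,v,z in l: print(c,n,pt(c,u,v,z).round(1))
E
```

```text
top knob [ 587.7 -221.2  125. ]
top handle [579.2 -94.8  95. ]
scene knob [ 595.5 -220.6  122. ]
scene handle [590.5 -82.7  82. ]
scene rider [658.1   1.1  45. ]
```

View pics/top_c.png

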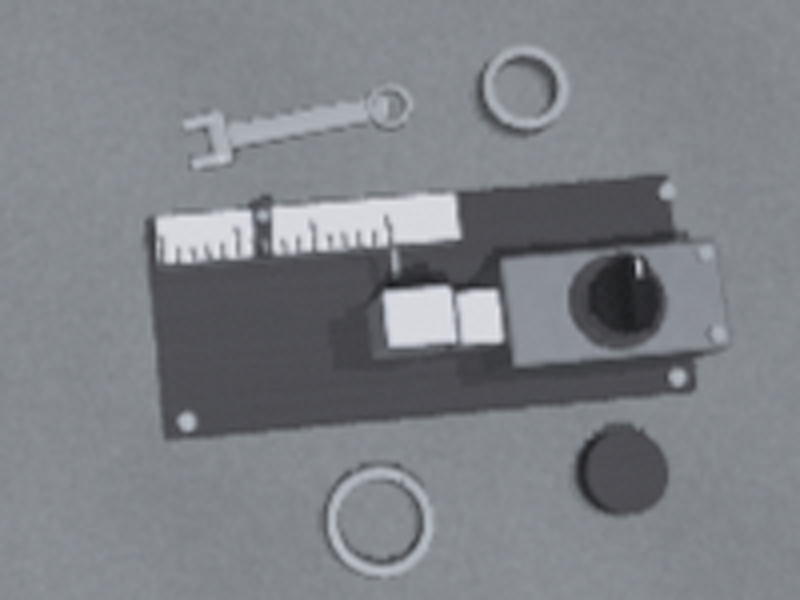

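View pics/sc_c.png

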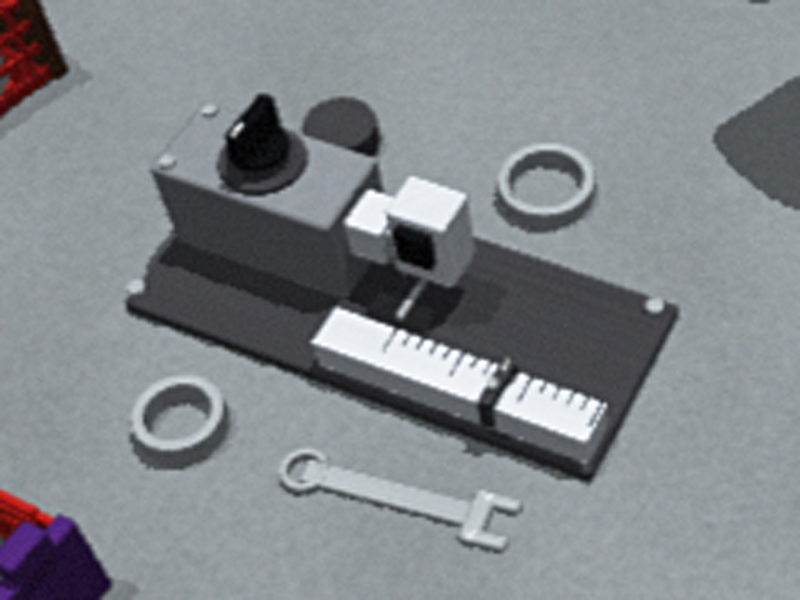

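The top view shows the stand at roughly +4° to the world, with the knob bar along the stand's x at crop (630,292), the handle top at (420,317), the pointer at (395,262) and the rider at (262,228). In the scene view the rider is at (497,390) and the black lock button at (412,245). Next I fit the stand pose to these landmarks.

```bash
cat > fit.py <<'E'
from h import *
from scipy.optimize import least_squares
T=[(167,438,-55,180,12),(150,218,95,180,12),(668,176,95,-180,12),(694,391,-55,-180,12),(501,258,35,-35,92),(513,366,-35,-35,92),(730,347,-35,-175,92),(712,240,35,-175,92),(155,217,89,175,40),(160,264,57,175,40),(458,195,89,-25,40),(462,240,57,-25,40),(385,290,18,44,108),(388,348,-18,44,108),(455,343,-18,0,108),(452,286,18,0,108)]
S=[(128,302,95,-180,12),(592,476,95,180,12),(678,310,-55,180,12),(153,175,35,-175,92),(380,165,-35,-35,92),(337,308,57,-25,40),(312,345,89,-25,40),(606,402,57,175,40),(588,440,89,175,40)]
def world(p,X):
    c,s=np.cos(p[2]),np.sin(p[2]); return np.array([p[0]+c*X[0]-s*X[1],p[1]+s*X[0]+c*X[1],X[2]])
L=[("top",270+u/4,130+v/4,X) for u,v,*X in T]+[("scene",120+u/3.3333,110+v/3.3333,X) for u,v,*X in S]
def res(p,L=L): return np.concatenate([(pt(c,u,v,X[2])-world(p,X))[:2] for c,u,v,X in L])
def inv(p,w):
    c,s=np.cos(p[2]),np.sin(p[2]); d=w[:2]-p[:2]; return np.array([c*d[0]+s*d[1],-s*d[0]+c*d[1]])
E
python3 - <<'E'
from fit import *
for n,l in [("all",L),("top",L[:16]),("scene",L[16:])]:
    r=least_squares(res,[590,-110,.06],args=(l,),loss="soft_l1",f_scale=2); p=r.x
    print(n,p.round(3),"rms",np.sqrt(np.mean(res(p,l)**2)).round(2)); print(res(p,l).round(1).tolist())
    for n,X in [("knob",(0,-105,127)),("handle",(0,22,82))]: print(n,world(p,X).round(1))
    print("rider top",inv(p,pt("top",270+263/4,130+245/4,50)),"scene",inv(p,pt("scene",120+507/3.333,110+372/3.333,50)), inv(p,pt("scene",120+488/3.333,110+412/3.333,50)))
E
```

```text
all [ 5.83587e+02 -1.16486e+02  9.20000e-02] rms 2.75
[0.8, -2.6, -0.9, -4.6, -1.4, -1.8, 0.0, 1.8, -1.0, -2.6, 1.1, -1.5, 0.7, 1.3, -1.3, 2.4, -0.5, -1.9, 0.1, -2.3, -2.2, -3.4, -0.7, -2.2, -0.0, -3.8, 0.3, -1.5, -0.5, 1.3, -1.3, -1.1, -1.0, 5.5, 0.2, 2.0, 4.9, 1.6, 4.3, 9.3, 6.4, 5.6, 1.2, 2.3, 2.4, 2.9, -0.5, -0.0, -1.9, 1.3]
knob [ 593.3 -221.   127. ]
handle [581.6 -94.6  82. ]
rider top [ 61.99631265 105.38603166] scene [ 66.37649657 109.7442101 ] [ 98.73289808 112.47244217]
top [ 5.83129e+02 -1.18086e+02  9.00000e-02] rms 1.53
[0.8, -1.2, -1.0, -2.8, -0.5, 0.0, 0.9, 3.3, -0.5, -0.9, 1.7, 0.1, 1.6, 2.8, -0.4, 4.1, -0.5, -0.1, 0.1, -0.6, -1.7, -1.5, -0.2, -0.5, 0.3, -2.1, 0.6, 0.0, -0.0, 2.9, -0.9, 0.5]
knob [ 592.5 -222.7  127. ]
handle [581.2 -96.2  82. ]
rider top [ 62.32272649 107.0993378 ] scene [ 66.69162224 111.4688321 ] [ 99.04085825 114.28075293]
scene [ 5.85408e+02 -1.14021e+02  1.00000e-01] rms 2.72
[-4.2, 2.2, -0.1, -1.1, 4.4, -0.3, 1.1, 6.5, 4.2, 3.4, -0.8, -0.6, 0.4, -0.3, -1.0, -2.8, -2.3, -1.7]
knob [ 595.9 -218.5  127. ]
handle [583.2 -92.1  82. ]
rider top [ 60.75727625 102.62936703] scene [ 65.17124549 106.95332425] [ 97.54789984 109.42965666]
```

>>> move_arm --steps '[[[-1,-1,0],0,0],[[-1,-1,0],0,0],[[-1,-1,0],0,0],[[-1,-1,0],0,0],[[-1,-1,0],0,0],[[-1,-1,0],0,0],[[-1,-1,0],0,0],[[-1,-1,0],0,0],[[-1,-1,0],0,0],[[-1,-1,0],0,0],[[-1,-1,0],0,0],[[-1,-1,0],0,0],[[-1,-1,0],0,0],[[-1,-1,0],0,0],[[-1,-1,0],0,0],[[-1,-1,0],0,0],[[-1,-1,0],0,0],[[-1,-1,0],0,0],[[-0.5,-0.5,0],0,0],[[0,0,0],0,0]]'

```text
t: 2.37
ee_pos: [491.9, -0.8, 222.9]
orientation: [0.527, 3.095, -0.001]
ft_force: [-0.3, 0.3, -0.2]
width: 87.7
grasp_force: 0.0
```

```bash
cat >> fit.py <<'E'
P=[583.4,-117.3,.091]
def goto(o,target,yaw):
    """shift (tool axes after the turn, units) and turn (units) to bring TCP to target, tool y at world yaw"""
    Rm=R.from_rotvec(o["orientation"]).as_matrix(); y=Rm[:,1]
    dy=(yaw-np.arctan2(y[1],y[0])+np.pi)%(2*np.pi)-np.pi
    d=(np.array(target)-o["ee_pos"]); R2=R.from_rotvec([0,0,dy]).as_matrix()@Rm
    print("t",round(o["t"],2),"pos",o["ee_pos"].round(1),"yaw",np.arctan2(y[1],y[0]).round(3),"tilt",Rm[:2,2].round(4))
    print("turn",(-np.degrees(dy)/5).round(3),"shift then",(R2.T@d/25).round(3),"shift now",(Rm.T@d/25).round(3))
E
python3 - <<'E'
from fit import *
from workcell import ctrl
goto(ctrl.get_obs(),world(P,(0,-60,210)),P[2]+np.pi/2)
E
```

```text
t 2.37 pos [491.9  -0.8 222.9] yaw 1.233 tilt [ 0.0016 -0.0006]
turn -4.908 shift then [-3.221 -7.372  0.524] shift now [-5.992 -5.368  0.529]
```

>>> move_arm --steps '[[[0,0,0],-0.98,0],[[0,0,0],-0.98,0],[[0,0,0],-0.98,0],[[0,0,0],-0.98,0],[[0,0,0.5],-0.98,0],[[-0.4,-0.9,0],0,0],[[-0.4,-0.9,0],0,0],[[-0.4,-0.9,0],0,0],[[-0.4,-0.9,0],0,0],[[-0.4,-0.9,0],0,0],[[-0.4,-0.9,0],0,0],[[-0.4,-0.9,0],0,0],[[-0.4,-0.9,0],0,0],[[0,0,0],0,0],[[0,0,0],0,0],[[0,0,0],0,0]]'

```text
t: 3.7
ee_pos: [586.0, -168.5, 209.8]
orientation: [0.148, -3.137, -0.001]
ft_force: [-0.3, 0.6, 1.0]
width: 87.6
grasp_force: 0.0
```

```bash
cat > wr.py <<'E'
from fit import *
def cap(name):
    from workcell import ctrl,cams
    o=ctrl.get_obs(); d=cams.get_image("wrist"); cv2.imwrite(f"pics/{name}.png",d["image"][:,:,::-1])
    np.savez(name+".npz",K=d["camera_matrix"],M=d["mount"],p=o["ee_pos"],r=o["orientation"]); return o,cams
def proj(name,W):
    z=np.load(name+".npz"); t=R.from_rotvec(z["r"]).inv().apply(np.array(W)-z["p"]); c=np.linalg.inv(z["M"])@[*t,1]; c=c[:3]
    th=np.arctan2(np.hypot(c[0],c[1]),c[2]); u=c[:2]/np.hypot(c[0],c[1])*th; K=z["K"]; return np.array([K[0,0]*u[0]+K[0,2],K[1,1]*u[1]+K[1,2]])
def wpt(name,u,v,h):
    z=np.load(name+".npz"); K=z["K"]; a=np.array([(u-K[0,2])/K[0,0],(v-K[1,2])/K[1,1]]); th=np.linalg.norm(a); d=np.array([*(a/th*np.sin(th)),np.cos(th)])
    Rm=R.from_rotvec(z["r"]).as_matrix(); M=z["M"]; o=z["p"]+Rm@M[:3,3]; d=Rm@M[:3,:3]@d; return o+d*(h-o[2])/d[2]
E
python3 - <<'E'
from wr import *
o,cams=cap("w1"); goto(o,world(P,(0,-105,109)),P[2]+np.pi/2)
z=np.load("w1.npz"); print(z["K"].round(1).tolist(),z["M"].round(3).tolist())
for t in ["knob_grip","handle","rider_mark","gauge_stand"]: print(t,[(np.round(b["rect"],1).tolist(),round(b["p"],2)) for b in cams.boxes_of("wrist",t)[:2]])
im=cv2.imread("pics/w1.png")
for X in [(35,-35,92),(-35,-35,92),(35,-175,92),(-35,-175,92),(0,-105,132),(22,-105,132),(-22,-105,132),(18,44,108),(18,0,108),(-18,0,108),(57,-25,40),(89,-25,40),(57,175,40),(-55,180,12),(53,22,46)]:
    q=proj("w1",world(P,X)); print(X,q.round(1)); cv2.drawMarker(im,tuple(int(i) for i in q.round()),(0,0,255),0,7,1)
cv2.imwrite("pics/w1m.png",cv2.resize(im,(800,500),interpolation=2))
E
```

```text
t 3.7 pos [ 586.  -168.5  209.8] yaw 1.665 tilt [-0.0011  0.0007]
turn 0.035 shift then [-0.086 -2.154  4.032] shift now [-0.079 -2.154  4.032]
[[309.7, 0.0, 323.0], [0.0, 309.7, 201.9], [0.0, 0.0, 1.0]] [[-0.001, -0.954, -0.298, 80.435], [1.0, -0.001, 0.0, 0.341], [-0.001, -0.298, 0.954, -160.876], [0.0, 0.0, 0.0, 1.0]]
knob_grip [([260.9, 211.9, 20.4, 58.6], 0.87), ([628.4, 170.7, 23.3, 32.7], 0.62)]
handle [([395.4, 203.7, 57.3, 59.6], 0.86)]
rider_mark [([449.4, 246.3, 17.5, 33.1], 0.72)]
gauge_stand [([349.8, 195.8, 303.3, 122.1], 0.96), ([262.0, 211.5, 17.3, 59.2], 0.39)]
(35, -35, 92) [338.9 231.7]
(-35, -35, 92) [340.3 160.5]
(35, -175, 92) [201.8 230. ]
(-35, -175, 92) [194.3 162.6]
(0, -105, 132) [257.4 210.9]
(22, -105, 132) [259.2 235.4]
(-22, -105, 132) [255.8 185.1]
(18, 44, 108) [423.5 220.8]
(18, 0, 108) [378.2 221.2]
(-18, 0, 108) [380.4 183.1]
(57, -25, 40) [344.9 231.8]
(89, -25, 40) [344.2 256.3]
(57, 175, 40) [496.7 228.9]
(-55, 180, 12) [500.8 140.1]
(53, 22, 46) [386.  230.4]
```

View pics/w1m.png

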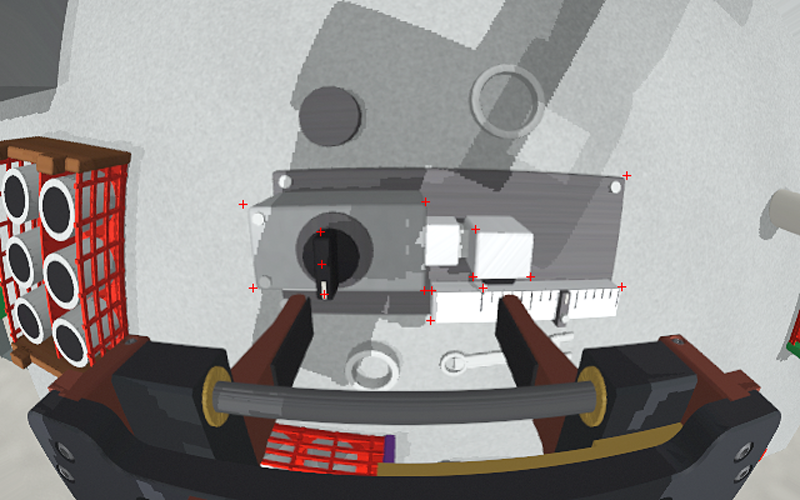

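The wrist view agrees with the fitted stand pose to a few pixels. The knob is about 3 px (1.5–2 mm) further along +y than predicted. I go above the knob and check there.

>>> move_arm --steps '[[[0,-0.7,0.5],0,0],[[0,-0.7,0.5],0,0],[[-0.08,-0.7,0.6],0,0],[[0,0,0],0,0],[[0,0,0],0,0],[[0,0,0],0,0]]'

```text
t: 4.45
ee_pos: [593.6, -221.2, 170.6]
orientation: [-0.147, 3.138, 0.0]
ft_force: [0.1, 0.4, 0.8]
width: 87.8
grasp_force: 0.0
```

```bash
python3 - <<'E'
from wr import *
o,cams=cap("w2"); goto(o,world(P,(0,-105,109)),P[2]+np.pi/2)
b=cams.cut_out("wrist","knob_grip"); print([(np.round(x["rect"],1).tolist(),round(x["p"],2)) for x in b[:2]])
m=b[0]["pixels"]; 
for v in range(0,400,6):
    u=np.flatnonzero(m[v])
    if len(u): print(v,u.min(),u.max(),end="; ")
for X in [(0,-105,132),(22,-105,132),(-22,-105,132),(22,-111,132),(22,-99,132),(-22,-111,132),(-22,-99,132),(0,-126,106),(0,-84,106)]: print(X,proj("w2",world(P,X)).round(1))
cv2.imwrite("pics/w2c.png",cv2.resize(cv2.imread("pics/w2.png")[100:300,180:447],(800,600),interpolation=2))
E
```

```text
t 4.45 pos [ 593.6 -221.2  170.6] yaw 1.665 tilt [-0.      0.0003]
turn 0.032 shift then [ 0.027 -0.026  2.463] shift now [ 0.027 -0.026  2.463]
[([324.6, 227.2, 16.0, 62.2], 0.98)]
198 315 331; 204 315 331; 210 315 331; 216 315 331; 222 316 331; 228 316 331; 234 315 331; 240 315 331; 246 315 330; 252 315 330; 258 317 329; (0, -105, 132) [321.4 225.9]
(22, -105, 132) [321.4 254.2]
(-22, -105, 132) [321.5 195.4]
(22, -111, 132) [313.1 254.2]
(22, -99, 132) [329.8 254.2]
(-22, -111, 132) [312.5 195.4]
(-22, -99, 132) [330.4 195.4]
(0, -126, 106) [294.4 213.3]
(0, -84, 106) [348.7 213.4]
```

View pics/w2c.png

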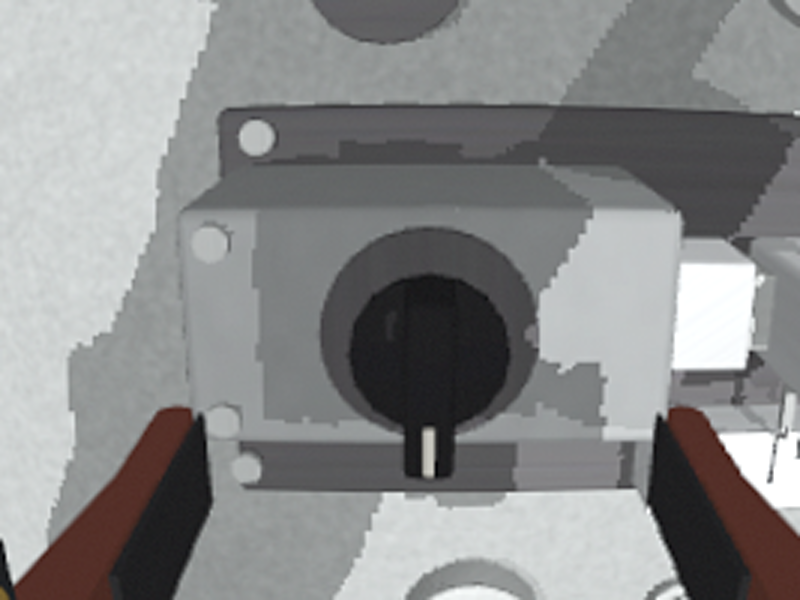

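```bash
python3 - <<'E'
from wr import *
# observed housing top corners & disc(outer 42mm? rings) in w2
obs=[((-35,-175,92),180,211),((-35,-35,92),680,210),((35,-35,92),668,441),((35,-175,92),192,441)]
ang=[]
for X,u,v in obs:
    u,v=180+u/2.996,100+v/3; print(X,"model px",proj("w2",world(P,X)).round(1),"obs",round(u,1),round(v,1),"err stand mm",(inv(P,wpt("w2",u,v,92))-X[:2]).round(1))
print("bar +x end",inv(P,wpt("w2",323.3,259,132)).round(1))
# outer dark disc centre: crop (430,335); black disc (430,352)
for c,h in [((430,333),95),((430,352),106)]: print(h,inv(P,wpt("w2",180+c[0]/2.996,100+c[1]/3,h)).round(1))
E
```

```text
(-35, -175, 92) model px [234.9 166.1] obs 240.1 170.3 err stand mm [3.5 4.2]
(-35, -35, 92) model px [408.6 166.4] obs 407.0 170.0 err stand mm [ 3.  -1.2]
(35, -35, 92) model px [401.8 245.7] obs 403.0 247.0 err stand mm [1.3 1.2]
(35, -175, 92) model px [241.5 245.3] obs 244.1 247.0 err stand mm [1.6 2.2]
bar +x end [  25.9 -103.6]
95 [   1.8 -103.5]
106 [   3.2 -103.5]
```

>>> move_arm --steps '[[[-0.06,0.03,0.5],0,0],[[0,0,0.8],0,0],[[0,0,0.8],0,0],[[0,0,0.36],0,0],[[0,0,0],0,0.3],[[0,0,0],0,0.6],[[0,0,0],0,1],[[0,0,0],0,1],[[0,0,0],0,1],[[0,0,0],0,1],[[0,0,0],0,1],[[0,0,0],0,1]]'

```text
t: 5.55
ee_pos: [595.2, -221.1, 109.1]
orientation: [-0.147, 3.138, -0.001]
ft_force: [-0.2, 0.8, 2.5]
width: 39.8
grasp_force: 30.0
```

The 39.8 mm opening means the fingers are on the disc, not the bar. So the 132 mm is the grip point's height. I open, raise 5 mm and regrip.

>>> move_arm --steps '[[[0,0,0],0,0.2],[[0,0,0],0,0.2],[[0,0,0],0,0.2],[[0,0,-0.24],0,0.2],[[0,0,0],0,0.2],[[0,0,0],0,1],[[0,0,0],0,1],[[0,0,0],0,1],[[0,0,0],0,1],[[0,0,0],0,1],[[0,0,0],0,1],[[0,0,0],0,1],[[0,0,0],0,1],[[0,0,0],0,1]]'

```text
t: 6.72
ee_pos: [595.0, -220.9, 114.7]
orientation: [0.147, -3.138, -0.0]
ft_force: [0.7, 1.0, 0.3]
width: 13.2
grasp_force: 0.0
```

Now 13 mm and closing on the bar. Press down.

>>> move_arm --steps '[[[0,0,0],0,1],[[0,0,0],0,1],[[0,0,0.1],0,1],[[0,0,0.1],0,1],[[0,0,0.08],0,1],[[0,0,0],0,1],[[0,0,0],0,1]]'

```text
t: 7.3
ee_pos: [595.1, -221.1, 108.1]
orientation: [-0.147, 3.138, -0.0]
ft_force: [-2.2, -0.3, 7.7]
width: 11.5
grasp_force: 30.0
```

>>> move_arm --steps '[[[0,0,0.04],0,1],[[0,0,0],0.8,1],[[0,0,0],0.8,1],[[0,0,0],0.8,1],[[0,0,0],0.8,1],[[0,0,0],0.8,1],[[0,0,0],0,1]]'

```text
t: 7.88
ee_pos: [595.1, -221.4, 107.6]
orientation: [0.405, 3.115, -0.001]
ft_force: [-3.0, -1.4, 8.4]
width: 11.7
grasp_force: 30.0
```

```bash
python3 - <<'E'
from fit import *
from workcell import ctrl
o=ctrl.get_obs(); print(o["ft_force"].round(1),o["moment"].round(2),o["width"]); goto(o,world((585.3,-116,.091),(0,-105,108)),P[2]+np.pi/2-1.4)
E
```

```text
[-3.  -1.4  8.4] [-0.25  0.7  -0.05] 11.7247159821801
t 7.88 pos [ 595.1 -221.4  107.6] yaw 1.312 tilt [ 0.0004 -0.0008]
turn 12.034 shift then [ 0.035 -0.001 -0.017] shift now [ 0.019  0.03  -0.017]
```

>>> move_arm --steps '[[[0,0,0],0.9,1],[[0,0,0],0.9,1],[[0,0,0],0.9,1],[[0,0,0],0.9,1],[[0,0,0],0.9,1],[[0,0,0],0.9,1],[[0,0,0],0.9,1],[[0,0,0],0.9,1],[[0,0,0],0.9,1],[[0,0,0],0.9,1],[[0,0,0],0.9,1],[[0,0,0],0.9,1],[[0,0,0],0.9,1],[[0,0,0],0.5,1],[[0,0,0],0,1],[[0,0,0],0,1]]'

```text
t: 9.22
ee_pos: [594.5, -222.1, 107.6]
orientation: [1.925, 2.482, -0.003]
ft_force: [-6.2, -5.5, 10.5]
width: 12.0
grasp_force: 30.0
```

```bash
python3 - <<'E'
from fit import *
from workcell import ctrl
o=ctrl.get_obs(); print(o["ft_force"].round(1),o["moment"].round(2),o["width"],o["qpos"].round(2)); goto(o,world((585.3,-116,.091),(0,-105,108)),P[2]+np.pi/2-1.4)
E
```

```text
[-6.2 -5.5 10.5] [-0.79  1.16  0.22] 11.997221609586612 [-0.38  0.58  1.68 -0.    0.89 -0.63]
t 9.22 pos [ 594.5 -222.1  107.6] yaw 0.252 tilt [-0.0008 -0.0017]
turn -0.118 shift then [ 0.053  0.03  -0.018] shift now [ 0.054  0.03  -0.018]
```

>>> move_arm --steps '[[[0,0,0],0.4,1],[[0,0,0],0,1],[[0,0,-0.1],0,1],[[0,0,-0.1],0,1],[[0,0,-0.08],0,1],[[0,0,0],0,1],[[0,0,0],0,0.4],[[0,0,0],0,0.2],[[0,0,0],0,0],[[0,0,0],0,0],[[0,0,0],0,0],[[0,0,-1],0,0],[[0,0,-1],0,0],[[0,0,-1],0,0],[[0,0,0],0,0],[[0,0,0],0,0]]'

```text
t: 10.55
ee_pos: [596.0, -221.1, 190.1]
orientation: [1.967, 2.446, 0.002]
ft_force: [0.4, -0.2, -1.0]
width: 74.9
grasp_force: 0.0
```

```bash
sed -i 's/^P=.*/P=[585.3,-116,.091]/' fit.py; python3 - <<'E'
from wr import *
o,cams=cap("w3"); print(o["ft_force"].round(1)); goto(o,world(P,(4,22,170)),P[2])
b=cams.cut_out("wrist","knob_grip"); print([(np.round(x["rect"],1).tolist(),round(x["p"],2)) for x in b[:2]])
b=cams.boxes_of("wrist","handle"); print([(np.round(x["rect"],1).tolist(),round(x["p"],2)) for x in b[:2]])
cv2.imwrite("pics/w3v.png",cv2.resize(cv2.imread("pics/w3.png"),(800,500),interpolation=2))
E
```

```text
[ 0.4 -0.2 -1. ]
t 10.55 pos [ 596.  -221.1  190.1] yaw 0.216 tilt [ 0.003 -0.001]
turn 1.433 shift then [5.108 0.115 0.797] shift now [5.054 0.751 0.799]
[([320.6, 216.1, 17.5, 62.4], 0.61)]
[([350.5, 60.3, 79.0, 66.9], 0.65), ([418.6, 7.8, 43.1, 15.7], 0.37)]
```

View pics/w3v.png

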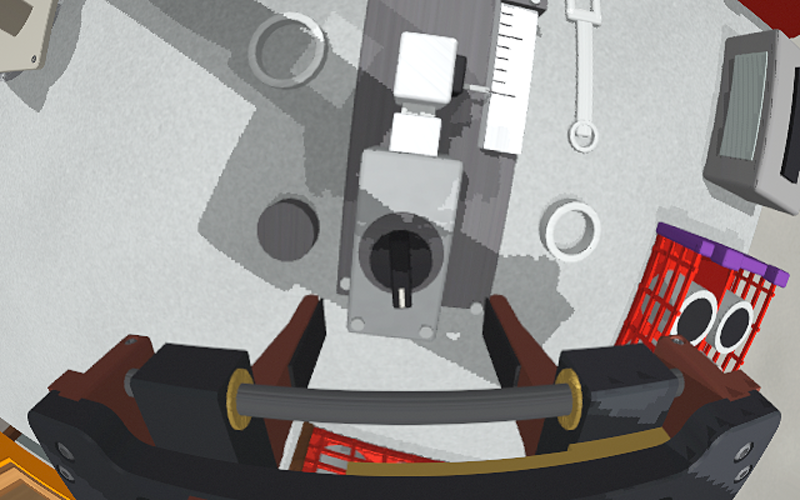

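The knob bar now lies along the stand's y (crop (400,270)), so the selector is out of park. The handle is at (425,68) and the pointer at (480,88). Move above the handle.

>>> move_arm --steps '[[[0,0,0],0.72,0],[[0,0,0],0.71,0],[[0.85,0,0],0,0],[[0.85,0,0],0,0],[[0.85,0,0.2],0,0],[[0.85,0,0.2],0,0],[[0.85,0,0.2],0,0],[[0.85,0,0.2],0,0],[[0,0,0],0,0],[[0,0,0],0,0],[[0,0,0],0,0]]'

```text
t: 11.62
ee_pos: [583.3, -94.3, 168.1]
orientation: [-2.117, -2.32, 0.001]
ft_force: [0.9, -0.8, -0.4]
width: 87.8
grasp_force: 0.0
```

```bash
python3 - <<'E'
from wr import *
o,cams=cap("w4"); goto(o,world(P,(1,22,63.5)),P[2])
b=cams.boxes_of("wrist","handle"); print([(np.round(x["rect"],1).tolist(),round(x["p"],2)) for x in b[:2]])
b=cams.boxes_of("wrist","rider_mark"); print([(np.round(x["rect"],1).tolist(),round(x["p"],2)) for x in b[:2]])
im=cv2.imread("pics/w4.png")
for X in [(18,44,108),(18,0,108),(-18,0,108),(-18,44,108),(57,-25,40),(89,-25,40),(57,175,40),(89,175,40),(-35,-35,92),(35,-35,92),(53,22,46)]:
    q=proj("w4",world(P,X)); print(X,q.round(1),end=" "); cv2.drawMarker(im,tuple(int(i) for i in q.round()),(0,0,255),0,5,1)
cv2.imwrite("pics/w4m.png",cv2.resize(im[0:300,160:560],(800,600),interpolation=2))
E
```

```text
t 11.62 pos [583.3 -94.3 168.1] yaw 0.092 tilt [-0.001  -0.0001]
turn 0.006 shift then [0.009 0.045 4.182] shift now [0.009 0.045 4.182]
[([335.6, 209.4, 85.1, 70.2], 0.7)]
[([402.2, 112.2, 40.0, 14.4], 0.76)]
(18, 44, 108) [345. 191.] (18, 0, 108) [343.7 245. ] (-18, 0, 108) [298.  244.9] (-18, 44, 108) [296.4 191. ] (57, -25, 40) [376.7 238.4] (89, -25, 40) [406.6 237.9] (57, 175, 40) [382.8  36.1] (89, 175, 40) [415.8  38.8] (-35, -35, 92) [281.5 272.6] (35, -35, 92) [360.6 272.7] (53, 22, 46) [376.4 196.2]
```

View pics/w4m.png

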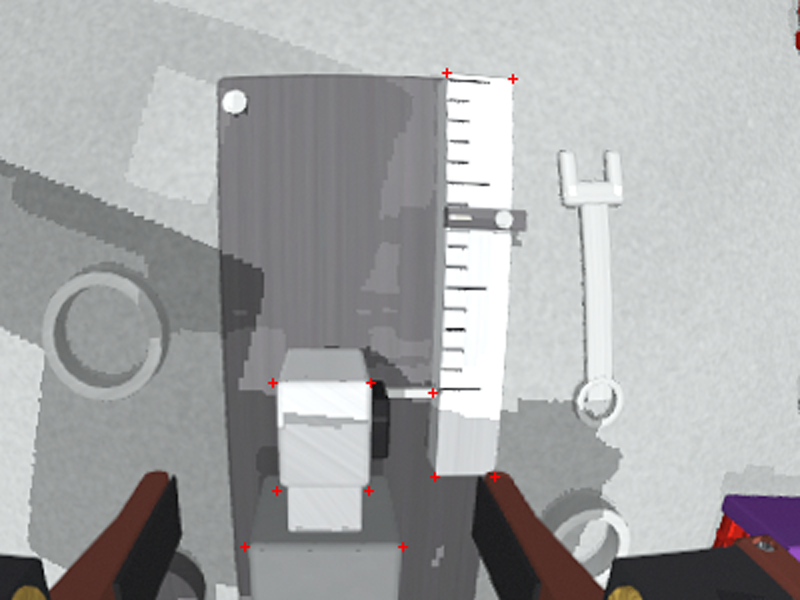

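The handle sits at crop (323,433), the pointer tip at (433,393) level with the 0 mark, and the rider at (446–525, 208–231) between the 50 mark (v=289) and the 100 mark (v=184).

```bash
python3 - <<'E'
from wr import *
f=lambda u,v,h: inv(P,wpt("w4",160+u/2,v/2,h)).round(1)
for n,v in [("0",388.5),("10",370),("20",349),("50",289),("60",267),("70",246),("100",184),("110",162),("120",141),("150",81)]: print(n,f(450,v,40))
print("pointer",f(433,393,46)); print("rider lower/upper",f(446,208,50),f(446,231,50),f(525,213,50),f(525,231,50))
im=cv2.imread("pics/w4.png")[85:135,360:440]; cv2.imwrite("pics/w4r.png",cv2.resize(im,(800,500),interpolation=2))
E
```

```text
0 [62.6 22.2]
10 [62.1 31.6]
20 [61.6 42.1]
50 [60.3 71.2]
60 [60.  81.7]
70 [59.7 91.7]
100 [ 59.1 121. ]
110 [ 59.  131.4]
120 [ 58.9 141.5]
150 [ 59.  170.7]
pointer [53.1 21.7]
rider lower/upper [ 55.5 109.4] [55.7 98.9] [ 92.9 109.1] [ 93.2 100.7]
```

View pics/w4r.png

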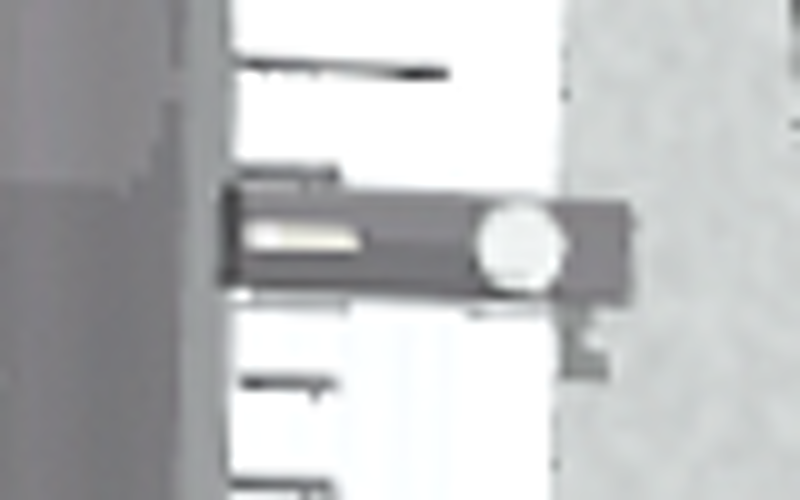

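>>> move_arm --steps '[[[0,0.05,0.8],0,0],[[0,0,0.8],0,0],[[0,0,0.8],0,0],[[0,0,0.8],0,0],[[0,0,0.8],0,0],[[0,0,0.18],0,0],[[0,0,0],0,0],[[0,0,0],0,0.4],[[0,0,0],0,0.6],[[0,0,0],0,1],[[0,0,0],0,1],[[0,0,0],0,1],[[0,0,0],0,1],[[0,0,0],0,1],[[0,0,0],0,1]]'

```text
t: 13.02
ee_pos: [583.3, -93.9, 64.4]
orientation: [-2.116, -2.319, 0.003]
ft_force: [-16.4, -3.7, 15.4]
width: 37.8
grasp_force: 15.6
```

>>> move_arm --steps '[[[0,-0.03,0],0,1],[[0,0,0],0,1],[[0,0,0],0,1]]'

```text
t: 13.27
ee_pos: [583.1, -94.0, 64.5]
orientation: [-2.117, -2.32, 0.002]
ft_force: [-3.8, -1.2, 5.6]
width: 38.4
grasp_force: 30.0
```

Squeezed to 38 mm with small forces. Draw out, stopping short of the rider.

>>> move_arm --steps '[[[0.1,0,0],0,1],[[0.2,0,0],0,1],[[0.3,0,0],0,1],[[0.4,0,0],0,1],[[0.4,0,0],0,1],[[0.4,0,0],0,1],[[0.4,0,0],0,1],[[0.4,0,0],0,1],[[0.3,0,0],0,1],[[0.2,0,0],0,1],[[0.1,0,0],0,1],[[0,0,0],0,1],[[0,0,0],0,1],[[0,0,0],0,1]]'

```text
t: 14.43
ee_pos: [575.7, -14.8, 64.4]
orientation: [-2.117, -2.321, 0.003]
ft_force: [-4.7, -4.8, 5.7]
width: 38.0
grasp_force: 30.0
```

```bash
python3 - <<'E'
from wr import *
o,cams=cap("w5"); print(o["ft_force"].round(1),o["width"],o["grasp_force"]); print("stand xy of TCP",inv(P,o["ee_pos"]).round(2))
for c in ["top","scene"]: cv2.imwrite(f"pics/{c}5.png",cams.get_image(c)["image"][:,:,::-1])
for c,t in [("wrist","rider_mark"),("wrist","pointer_tip"),("top","rider_mark"),("scene","rider_mark")]: print(c,t,[(np.round(x["rect"],1).tolist(),round(x["p"],2)) for x in cams.boxes_of(c,t)[:2]])
a=cv2.resize(cv2.imread("pics/w5.png")[100:300,250:450],(400,400),interpolation=2)
b=cv2.resize(cv2.imread("pics/scene5.png")[170:250,220:320],(400,320),interpolation=2)
cv2.imwrite("pics/c5.png",np.hstack([a,np.vstack([b,np.zeros((80,400,3),np.uint8)])]))
E
```

```text
[-4.7 -4.8  5.7] 37.976898929421075 30.002623200416565
stand xy of TCP [ -0.35 101.67]
wrist rider_mark [([434.0, 232.1, 60.8, 30.8], 0.59)]
wrist pointer_tip [([343.1, 289.5, 129.1, 165.0], 0.93), ([497.1, 232.6, 40.9, 137.8], 0.63)]
top rider_mark [([403.6, 152.9, 20.4, 19.0], 0.39)]
scene rider_mark [([267.9, 227.9, 12.9, 18.1], 0.7)]
```

View pics/c5.png

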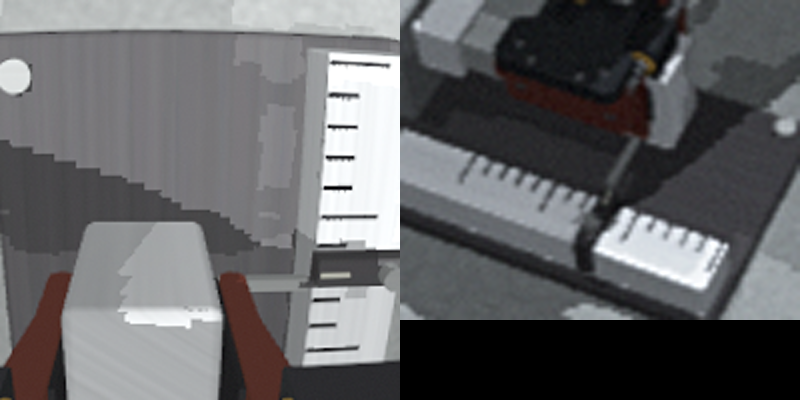

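The arm is drawn out. In the wrist crop the pointer tip is at (308,282) and the rider's white index at (335,275), so they are nearly level. I zoom in and measure.

```bash
python3 - <<'E'
from wr import *
cv2.imwrite("pics/c5z.png",cv2.resize(cv2.imread("pics/w5.png")[212:262,370:450],(800,500),interpolation=0))
for u in (380,390,400):
  for v in (238,242): print(u,v,"z46",inv(P,wpt("w5",u,v,46)).round(1))
for u in (408,415,425):
  for v in (225,237,245): print(u,v,"z50",inv(P,wpt("w5",u,v,50)).round(1))
E
```

```text
380 238 z46 [ 37.9 104.2]
380 242 z46 [ 38.1 101.4]
390 238 z46 [ 44.5 104.1]
390 242 z46 [ 44.7 101.3]
400 238 z46 [ 51.2 104. ]
400 242 z46 [ 51.4 101.1]
408 225 z50 [ 54.5 114.6]
408 237 z50 [ 55.3 106.4]
408 245 z50 [ 55.9 100.7]
415 225 z50 [ 59.1 114.5]
415 237 z50 [ 60.  106.2]
415 245 z50 [ 60.7 100.6]
425 225 z50 [ 65.8 114.4]
425 237 z50 [ 66.9 106.1]
425 245 z50 [ 67.6 100.4]
```

View pics/c5z.png

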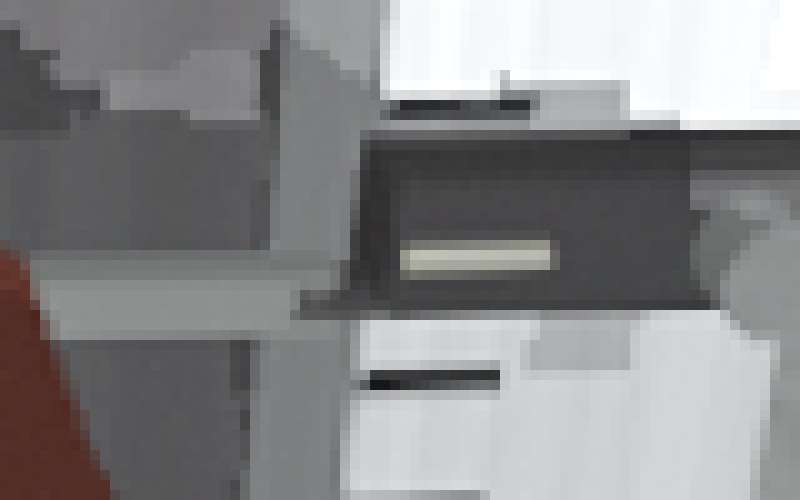

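```bash
python3 - <<'E'
from wr import *
Q=lambda n,u,v,z: inv(P,wpt(n,u,v,z)).round(2)
print("marks w5: 70?",Q("w5",413,249.3,40),"90?",Q("w5",416,222,40),"100",Q("w5",250+350/2,100+216/2,40))
print("index z50",Q("w5",417,237.2,50),"pointer z46,47.5",Q("w5",397,242.4,46),Q("w5",397,242.4,47.5))
print("w4 index",Q("w4",390,108.2,50),"edges",Q("w4",390,103.3,50),Q("w4",390,114.1,50),"marks 90,70",Q("w4",388,101.7,40),Q("w4",388,122.5,40))
print("home TCP",inv(P,np.array([583.1,-94.0])))
# scene view: pointer-home vs index using first scene picture
E
```

```text
marks w5: 70? [62.97 92.58] 90? [ 62.86 112.63] 100 [ 68.15 122.36]
index z50 [ 61.39 106.08] pointer z46,47.5 [ 49.44 100.88] [ 49.04 101.58]
w4 index [ 62.   105.82] edges [ 61.91 110.29] [ 62.13 100.42] marks 90,70 [ 62.12 111.94] [62.57 92.25]
home TCP [-0.19165913 22.10889565]
```

>>> move_arm --steps '[[[0.09,0,0],0,1],[[0.08,0,0],0,1],[[0,0,0],0,1],[[0,0,0],0,1],[[0,0,0],0,1]]'

```text
t: 15.2
ee_pos: [575.3, -10.7, 64.4]
orientation: [-2.117, -2.321, 0.003]
ft_force: [-5.0, -3.9, 7.4]
width: 37.8
grasp_force: 30.0
```

```bash
python3 - <<'E'
from wr import *
o,cams=cap("w6"); print(o["t"],o["ft_force"].round(1),o["width"],o["grasp_force"]); print("stand xy of TCP",inv(P,o["ee_pos"]).round(2))
s=cams.get_image("scene")["image"][:,:,::-1]
a=cv2.resize(cv2.imread("pics/w6.png")[220:270,370:450],(640,400),interpolation=0)
cv2.imwrite("pics/c6.png",cv2.resize(cv2.imread("pics/w6.png")[220:270,370:450],(800,500),interpolation=0)); cv2.imwrite("pics/s6.png",s)
E
```

```text
15.2 [-5.  -3.9  7.4] 37.79687882409092 30.003518164157867
stand xy of TCP [ -0.37 105.81]
```

View pics/c6.png

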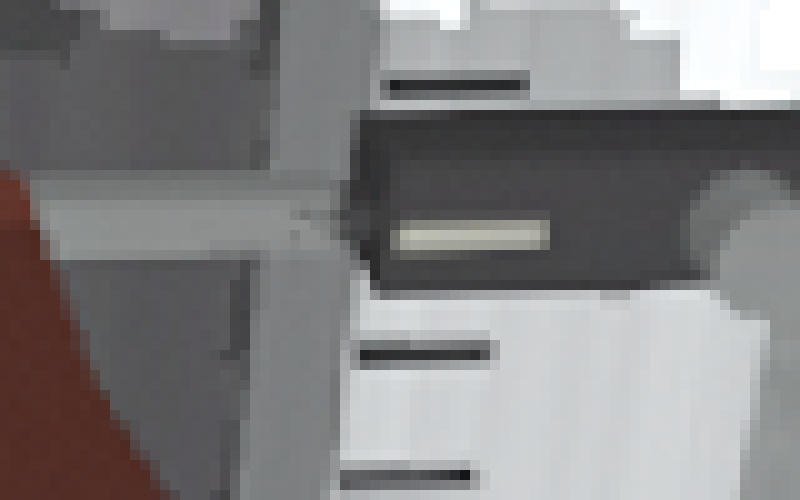

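```bash
python3 - <<'E'
from wr import *
Q=lambda u,v,z: inv(P,wpt("w6",u,v,z)).round(2)
print("marks 90,70,60",Q(415,228,40),Q(412,254.8,40),Q(410,267,40))
print("index",Q(417,243,50),"pointer 46/47.5",Q(397,242.5,46),Q(397,242.5,47.5),"rider low edge",Q(413,248.6,50))
E
```

```text
marks 90,70,60 [ 62.59 112.5 ] [62.72 92.5 ] [62.43 82.85]
index [ 61.84 106.13] pointer 46/47.5 [ 49.42 104.95] [ 49.02 105.65] rider low edge [ 59.57 102.19]
```

>>> move_arm --steps '[[[0.01,0,0],0,1],[[0,0,0],0,1],[[0,0,0],0,1],[[0,0,0],0,1],[[0,0,0],0,1],[[0,0,0],0,1]]'

```text
t: 15.8
ee_pos: [575.3, -10.5, 64.4]
orientation: [-2.117, -2.321, 0.003]
ft_force: [-5.4, -5.0, 6.8]
width: 38.2
grasp_force: 30.0
```

```bash
python3 - <<'E'
from fit import *
from workcell import ctrl
o=ctrl.get_obs(); print(inv(P,o["ee_pos"]).round(2),o["width"],o["grasp_force"],o["ft_force"].round(1))
print(ctrl.close_job())
E
```

```text
[ -0.33 105.98] 38.194690094487136 30.00343233346939 [-5.4 -5.   6.8]
the job is handed in; nothing more can be done
None
```

I handed the job in at 15.8 s: selector turned clockwise to its stop and let back up, arm drawn out about 84 mm, button held in, and pointer level with the rider to within about 0.5 mm by my camera measurements; one early grip closed on the knob's disc instead of its bar, so I opened and regripped.

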